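# Roll the brass sleeve up the feed ramp into its cradle

## Robot

A 7-joint arm with a two-finger parallel gripper is mounted at the origin on the work surface; the furniture and walls round the work are solid. World frame = base frame: x ahead of the robot, y to its left, z up, the work surface at z = 0. Lengths are in mm, angles in rad, forces in N, time in s.
With the tool pointing down it reaches from about 350 to 900 mm from the base axis. Payload 19.9 kg.
Tool frame: the origin (TCP) lies at the very end of the fingers, on their centre line; the grasp point (between the pads) lies 19 mm behind it; z points along the fingers, x is the direction in which the jaws open and shut, and the axes are right-handed (so a half turn about z gives the same grasp; the last joint's range is limited). The gripper opens to 85 mm and grips with 20 to 120 N. Pads are 22 mm wide; open, the fingers measure 114 mm over their backs; the gripper's body (76 mm by 85 mm) begins 54 mm behind the grasp point. The pads swing forward as they close: fully open they stand 13 mm farther back than shut.
Start: joints at [1.194, 0.417, -0.01, 1.614, 0.005, 1.111, -0.053], TCP at [205.357, -590.279, 231.26] pointing down, gripper open.
Joint ranges: [-2.81, 2.81], [-0.39, 2.02], [-1.27, 1.25], [0.06, 2.57], [-1.19, 4.33], [0.19, 2], [-2.82, 2.82]. Speed limits (rad/s): [1.89, 1.89, 2.39, 2.39, 3.01, 3.01, 3.01].

## Interface

Orientations are given as a unit quaternion [w, x, y, z].
In Python, from bench import observe, snapshot, camera_model, sign_off gives the robot as it stands. The module is installed in compiled form; this text tells all that it offers.
- The arm moves only by the tool send_rows, never from a script. Its argument "moves" is a list of rows, each a list of 3 entries, a list of its own where there are three numbers: the shift along the world's x, y, z in m, then the turn, a rotation vector about the world's x, y, z in degrees, then the finger opening in m, from 0 to 0.0854. In form: [[[dx, dy, dz], [rx, ry, rz], gripper], ...]. A call has 1 to 8 rows; each row shifts and turns the commanded pose from where the row before left it; what a row does not reach is not made up. A row lasts 1/8 s, in which the tool goes at most 62.5 mm and 10.7 degrees, less where a joint would pass 70% of its speed; a pose out of reach is approached as far as the arm can. A call is refused whole if a number of a shift passes 0.0625 or a number of a turn 10.7, either way. A call with a gripper value outside its range is refused whole. The fingers move at their own pace and stop on an object; "newtons" is the grip in N (left out, the last holds). Time passes only in rows, so rows that do not move let the fingers close. It gives the time, the measured TCP pose, the force and the opening at its end, in the units of the state.
- observe(): the state, without advancing time (a new reading comes with each control period).
- snapshot(name): name is "side" or "top"; returns (picture, depth): 384x512x3 uint8, red, green, blue; 384x512 float32, mm along the optical axis (not along the pixel's ray), 0 where there is no reading.
- camera_model(name): a dict with "fx", "fy", "cx", "cy" (pixels), "k1" (the pictures are not rectified: a ray, as slopes to the right and down, at radius r is drawn at 1 + k1 r^2 times it, then the intrinsics apply), "R" (3x3) and "t" (3): a world point X has camera coordinates R X + t. Camera axes: x right, y down, z forward; pixel columns grow to the right and rows downward; lengths in mm; the calibration is good to about 2 mm. A picture is of the moment at which its call begins. camera_model takes no time and is no camera call.
- sign_off(): hands the job in, once; it reports no verdict.
The state is a dict: "time_s": time; "qpos": joint angles; "dq": joint speeds; "tau": joint torques, N m; "position": TCP position; "orientation": TCP orientation; "wrist_force": force on the tool from outside, world axes, zero at the start; "wrist_torque": the same for the moment, N m; "opening": opening from 0.0 (shut) to 1.0 (fully open).
Only numpy, scipy, OpenCV 4.12 (cv2) and the standard library are available. Lean on these libraries where they do the work, as an engineer would, in place of code of your own. Each camera call takes 0.05 s, during which the arm holds its last target.

## Task

With closed or spread fingertips, push the brass sleeve from the foot of the little ramp up the slope, over the crest and fully home against the red stop, where it rests in the copper cradle; then take the hand away. Push it steadily and gently so that it never gets away from the fingers or rolls back on the slope; do not pinch or lift it, and leave the bottle, tin and charcoal where they stand.

Things in the scene. Friction and masses are not known exactly. Their poses are not given: they have to be found in the camera images.
- ramp: Fixed aluminium ramp, 290 x 125 mm. Origin on the bench top under it; its x points uphill, y across, z up. Sizes in this frame, mm: flat foot, top at z 14, x -145 to -70, with a lip (z 22) at its low end; 10 degree slope from x -70 up to the crest at x 65. Steel rails along both sides, inner faces at y +-47, about 12 above foot and slope, 50 high beside the cradle.
- cradle_seat (a point): Fixed point where the sleeve's middle lies when it is home against the stop: x 82, y 0, z 56 mm in the ramp's frame. Same axes as the ramp.
- sleeve: Loose polished brass cylinder, 44 mm diameter, 84 mm long, about 250 g, lying across the ramp's flat foot, 5 mm play to each rail. Origin at its middle, 22 mm above what it lies on; its y axis is the cylinder's axis (x and z turn as it rolls). Rolls freely, back down the slope too; past the crest it drops into the cradle and stays. Pushed above its axis it tends to jam.
- bottle: Loose amber glass bottle with a black cap, 42 mm wide, 76 mm high, upright beside the ramp; origin under its middle. Leave alone.
- tin: Loose round aluminium screw tin, 76 mm wide, 32 mm high, beside the ramp; origin under its middle. Leave alone.
- charcoal: Loose black charcoal lump, 51x59x35 mm, on the bench about 95 mm out from the ramp's low end; origin under its middle. Leave alone.
- crest (a point): Fixed point: middle of the slope's top edge, at x 65, y 0, z 38 mm in the ramp's frame. Past it the floor steps 3 mm down into the copper cradle, which leans slightly toward the red stop plate (face at x 104, top at z 68 mm). Same axes as the ramp.
Things that resemble listed ones, but are neither listed nor needed, are in the scene too. There is more than one size of the sleeve; the job needs the smaller.

How it is judged:
By the outcome, as a careful person would: the job done as asked, in the order asked, and still so for the second after the job is handed in, with the robot touching nothing.
It also fails if it takes over 40 s, if anything falls off the work surface, if the arm or the gripper's body presses on something with over 40 N, if the wrist force passes 120 N, or if a joint passes its speed limit or range.

## Working session

There is one attempt and no reset: what is moved stays moved. The work goes in short steps, Python scripts to look and compute and a tool call to move; the robot and the scene stay as the last step left them, time stands still between calls to the robot, and variables do not carry over. Pictures are saved under pics/ and viewed, and the job is handed in when it is done.

Besides the shell and the picture viewer there is one more tool, called after ">>>" as name(argument=value, ...) on one line, values as JSON. send_rows: Moves the arm, as the interface text tells. Its arguments: {"type":"object","properties":{"moves":{"type":"array"},"newtons":{"type":"number"}},"required":["moves"]}

```bash
mkdir -p pics
cat > h.py <<'E'
import numpy as np, cv2
from bench import observe, snapshot, camera_model, sign_off
def ray(m,u,v):
    x=(u-m['cx'])/m['fx'];y=(v-m['cy'])/m['fy'];a,b=x,y
    for _ in range(20):
        s=1+m['k1']*(a*a+b*b);a,b=x/s,y/s
    return np.array([a,b,1.])
def atz(n,u,v,z):
    m=camera_model(n);R=np.array(m['R']);t=np.array(m['t']);d=R.T@ray(m,u,v);c=-R.T@t
    return c+d*(z-c[2])/d[2]
def atd(n,u,v,dep):
    m=camera_model(n);R=np.array(m['R']);t=np.array(m['t'])
    return R.T@(ray(m,u,v)*dep-t)
def proj(n,X):
    m=camera_model(n);p=np.array(m['R'])@np.array(X,float)+np.array(m['t']);a,b=p[:2]/p[2];s=1+m['k1']*(a*a+b*b)
    return m['fx']*a*s+m['cx'],m['fy']*b*s+m['cy']
def shot(n,tag):
    p,d=snapshot(n);cv2.imwrite(f'pics/{tag}.png',p[:,:,::-1]);np.save(f'pics/{tag}.npy',d);return p,d
def crop(tag,u0,v0,u1,v1,k):
    p=cv2.imread(f'pics/{tag}.png')[v0:v1,u0:u1];cv2.imwrite(f'pics/{tag}_c{u0}_{v0}.png',cv2.resize(p,None,fx=k,fy=k,interpolation=cv2.INTER_CUBIC))
E
python3 - <<'E'
from h import *
for n in('side','top'):
    shot(n,n+'0');m=camera_model(n);print(n,m)
print(observe())
E
```

```text
side {'fx': 382.88867858636354, 'fy': 382.88867858636354, 'cx': 263.7210585008525, 'cy': 183.82789636203432, 'k1': -0.11885699015084895, 'R': array([[ 0.75699239, -0.65336425, -0.00881407],
       [-0.55026624, -0.63015196, -0.54782805],
       [ 0.35237706,  0.41955175, -0.83654452]]), 't': array([-92.39325252, 521.82314651, 623.26222964])}
top {'fx': 424.7247320718031, 'fy': 424.7247320718031, 'cx': 255.07919793279186, 'cy': 187.42715875942636, 'k1': 0.053579245706585794, 'R': array([[-0.02387397, -0.99968979,  0.00709696],
       [-0.9846527 ,  0.02228602, -0.1730965 ],
       [ 0.17288464, -0.01112054, -0.9848793 ]]), 't': array([381.13179337, 461.7587509 , 822.49397504])}
{'time_s': 0.1, 'qpos': array([ 1.19453645,  0.41790716, -0.01027784,  1.614093  ,  0.00468147,
        1.11071048, -0.05301543]), 'dq': array([ 0.0013796 , -0.00036574,  0.00125526, -0.00052251, -0.00090891,
        0.00063413,  0.00130034]), 'tau': array([ 1.54700378e-03, -8.65817857e+01,  6.80225082e-01, -4.35630798e+01,
        1.91745831e-02,  4.86841673e-03, -9.25516201e-05]), 'position': array([ 205.22087021, -590.02284379,  230.73620196]), 'orientation': array([-2.83950179e-04,  8.15016985e-01, -5.79436808e-01, -4.67692393e-04]), 'wrist_force': array([-0.18943937,  0.51264904, -0.26964321]), 'wrist_torque': array([-0.02438488,  0.01941391,  0.01418087]), 'opening': 0.9976929913904355}
```

View pics/side0.png

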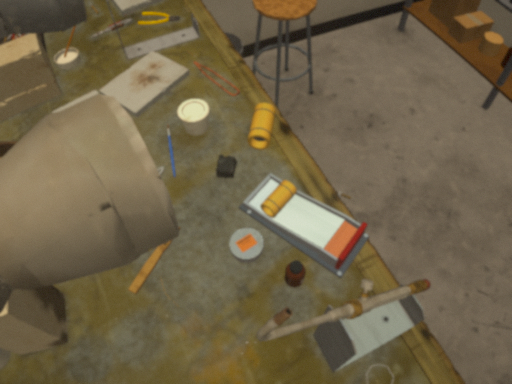

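View pics/top0.png

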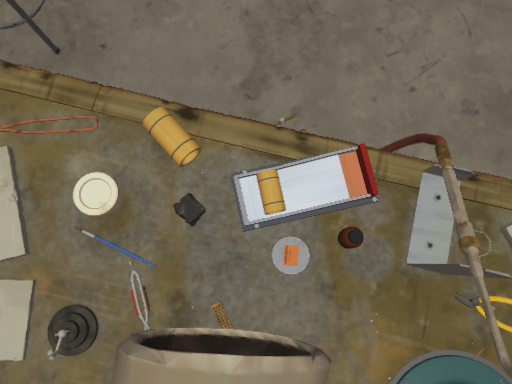

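Candidates for the sleeve: the smaller brass cylinder on the ramp foot at top (270,191), side (278,198); and the bigger one lying on the bench at top (171,136), side (262,125). The one on the ramp fits the description. I'll check it in a close crop.

Run:
```python
from h import *
crop('top0',220,130,390,245,4.6)
crop('side0',230,160,380,280,5)
```

```text
(no output)
```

View pics/top0_c220_130.png

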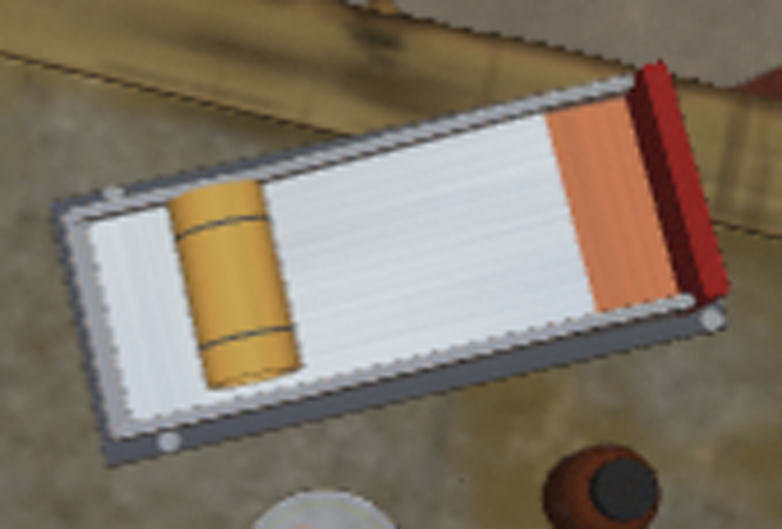

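View pics/side0_c230_160.png

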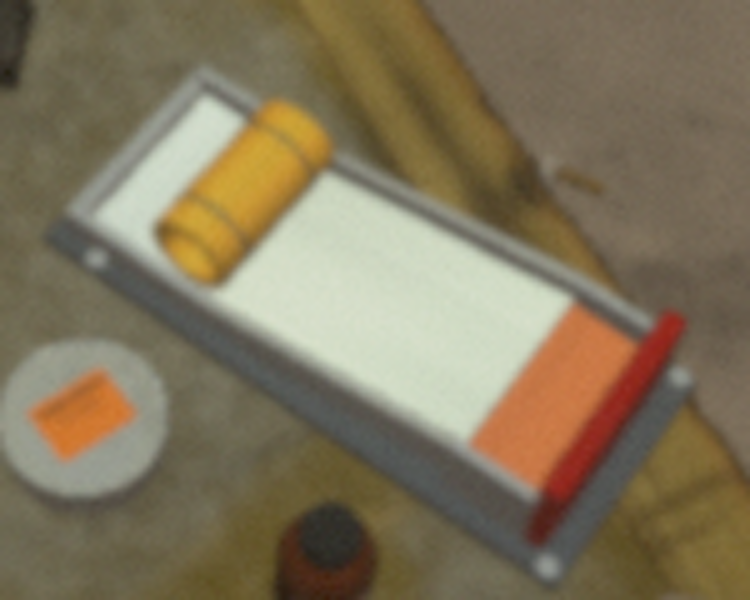

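Run:
```python
from h import *
from scipy.optimize import least_squares
T=lambda a:(a[0]/4.6+220,a[1]/4.6+130); S=lambda a:(a[0]/5+230,a[1]/5+160)
obs=[('top',T((547,115)),(65,47,38)),('top',T((598,312)),(65,-47,38)),('side',S((573,303)),(65,47,38)),('side',S((470,440)),(65,-47,38)),
('top',T((52,203)),(-145,62.5,6)),('top',T((107,467)),(-145,-62.5,6)),('side',S((48,237)),(-145,-62.5,3)),('side',S((548,585)),(145,-62.5,3))]
def W(p,X):
    c,s=np.cos(p[2]),np.sin(p[2]);return np.array([c*X[0]-s*X[1]+p[0],s*X[0]+c*X[1]+p[1],X[2]])
f=lambda p:np.concatenate([np.array(proj(n,W(p,X)))-o for n,o,X in obs])
r=least_squares(f,[600,-150,-1.3],x_scale=[100,100,1],loss='soft_l1');print(r.x,np.degrees(r.x[2]));print(f(r.x).reshape(-1,2).round(1))
p=r.x
np.save('ramp.npy',p)
d=np.load('pics/top0.npy')
# points in ramp frame
pts=[]
for v in range(140,235):
  for u in range(225,390):
    if d[v,u]>0:
      X=atd('top',u,v,d[v,u]);c,s=np.cos(p[2]),np.sin(p[2]);q=X[:2]-p[:2];pts.append((c*q[0]+s*q[1],-s*q[0]+c*q[1],X[2]))
pts=np.array(pts)
m=abs(pts[:,1])<30
for x in range(-160,160,6):
    k=m&(abs(pts[:,0]-x)<3)
    if k.any():print(x,np.median(pts[k,2]).round(1),k.sum())
k=(pts[:,2]>45)&(pts[:,0]<0)
print('sleeve y range',pts[k,1].min(),pts[k,1].max())
for y in range(-50,60,10):
    kk=k&(abs(pts[:,1]-y)<5)
    if kk.any():print(y,pts[kk,0].mean().round(1),pts[kk,2].max().round(1))
for n,u,v,z in(('top',350,237,76),('top',291,256,32),('top',189,209,30)):print(atz(n,u,v,z))
```

```text
[475.75817075 261.17526645  -1.36913902] -78.44588752147634
[[-5.2 -0.1]
 [-4.4  1.2]
 [-3.2 -3.3]
 [-5.2 -0.2]
 [ 1.8 -0.9]
 [ 2.8 -0.6]
 [ 0.9  2.1]
 [ 4.   2.9]]Traceback (most recent call last):
  File "<stdin>", line 18, in <module>
  File "h.py", line 12, in atd
    m=camera_model(n);R=np.array(m['R']);t=np.array(m['t'])
ValueError: time passes only in moves, steps and waits
```

```bash
python3 - <<'E'
import bench,pickle
pickle.dump({n:bench.camera_model(n) for n in('side','top')},open('cm.pkl','wb'))
E
sed -i 's/^from bench.*/from bench import observe, snapshot, sign_off\nimport pickle\nCM=pickle.load(open("\.\/cm.pkl","rb"))\ncamera_model=lambda n:CM[n]/' h.py
cat > prof.py <<'E'
from h import *
p=np.load('ramp.npy')
d=np.load('pics/top0.npy')
pts=[]
for v in range(135,240):
  for u in range(225,390):
    if d[v,u]>0:
      X=atd('top',u,v,d[v,u]);c,s=np.cos(p[2]),np.sin(p[2]);q=X[:2]-p[:2];pts.append((c*q[0]+s*q[1],-s*q[0]+c*q[1],X[2],u,v))
pts=np.array(pts)
m=abs(pts[:,1])<30
print('LONG')
for x in range(-170,170,5):
    k=m&(abs(pts[:,0]-x)<2.5)
    if k.any():print(x,np.median(pts[k,2]).round(1),pts[k,2].min().round(),pts[k,2].max().round())
print('CROSS')
m=abs(pts[:,0]-20)<25
for y in range(-75,76,4):
    k=m&(abs(pts[:,1]-y)<2)
    if k.any():print(y,np.median(pts[k,2]).round(1))
k=(pts[:,2]>45)&(pts[:,0]<0)&(abs(pts[:,1])<45)
print('sleeve y range',pts[k,1].min(),pts[k,1].max())
for y in range(-50,60,10):
    kk=k&(abs(pts[:,1]-y)<5)
    if kk.any():print(y,pts[kk,0].mean().round(1),pts[kk,2].max().round(1))
E
python3 prof.py
```

```text
LONG
-170 -0.4 -4.0 4.0
-165 -0.5 -5.0 2.0
-160 -0.6 -4.0 3.0
-155 -0.6 -4.0 3.0
-150 6.5 -3.0 11.0
-145 20.5 5.0 25.0
-140 21.4 18.0 26.0
-135 14.9 11.0 24.0
-130 14.1 9.0 17.0
-125 13.9 9.0 18.0
-120 13.4 11.0 18.0
-115 13.5 10.0 17.0
-110 13.5 10.0 18.0
-105 14.0 10.0 16.0
-100 37.0 12.0 47.0
-95 50.0 44.0 55.0
-90 54.5 50.0 58.0
-85 56.8 53.0 62.0
-80 57.4 55.0 61.0
-75 57.2 54.0 60.0
-70 55.9 52.0 60.0
-65 52.7 49.0 58.0
-60 47.5 43.0 52.0
-55 16.2 13.0 42.0
-50 16.0 12.0 19.0
-45 17.1 14.0 21.0
-40 17.6 14.0 21.0
-35 18.3 15.0 22.0
-30 19.2 16.0 24.0
-25 20.2 17.0 25.0
-20 20.8 17.0 25.0
-15 22.3 17.0 25.0
-10 23.0 20.0 26.0
-5 23.4 21.0 27.0
0 24.8 21.0 28.0
5 25.4 22.0 29.0
10 26.7 23.0 32.0
15 26.8 23.0 30.0
20 28.2 25.0 32.0
25 29.1 25.0 34.0
30 29.6 27.0 33.0
35 30.4 28.0 34.0
40 31.6 28.0 36.0
45 32.6 28.0 36.0
50 33.3 30.0 37.0
55 34.6 31.0 38.0
60 34.8 32.0 38.0
65 36.0 32.0 40.0
70 36.4 33.0 41.0
75 35.0 31.0 40.0
80 34.5 30.0 38.0
85 33.4 30.0 36.0
90 33.6 31.0 37.0
95 32.9 30.0 36.0
100 32.8 30.0 36.0
105 32.7 28.0 36.0
110 41.6 29.0 70.0
115 66.8 30.0 70.0
120 67.9 63.0 70.0
125 66.4 64.0 68.0
145 -0.9 -3.0 2.0
150 -1.1 -5.0 3.0
155 -0.7 -5.0 3.0
160 -0.7 -3.0 3.0
165 -0.4 -4.0 5.0
CROSS
-75 -0.4
-71 -0.9
-67 -0.9
-63 0.5
-59 7.5
-55 7.7
-51 37.8
-47 38.0
-43 28.3
-39 28.1
-35 28.2
-31 28.1
-27 28.8
-23 28.5
-19 28.2
-15 28.3
-11 27.9
-7 28.3
-3 28.3
1 28.4
5 28.1
9 28.5
13 28.0
17 28.7
21 28.2
25 27.9
29 28.4
33 28.1
37 28.0
41 28.5
45 30.1
49 39.3
53 40.1
61 7.1
65 0.1
69 -0.1
73 -0.9
sleeve y range -40.77061027837827 43.556723274379294
-40 -79.5 59.5
-30 -79.4 61.0
-20 -79.3 59.9
-10 -79.5 59.5
0 -79.1 61.2
10 -79.2 60.9
20 -78.1 61.5
30 -78.5 60.1
40 -78.6 60.6
```

```bash
cat >> h.py <<'E'
P=np.load('ramp.npy')
C,Sn=np.cos(P[2]),np.sin(P[2])
O=P[:2]+np.array([C,Sn])*7+np.array([-Sn,C])*0.7
def r2w(x,y,z): return np.array([O[0]+C*x-Sn*y,O[1]+Sn*x+C*y,z])
def w2r(X):
    q=np.array(X[:2])-O; return np.array([C*q[0]+Sn*q[1],-Sn*q[0]+C*q[1],X[2]])
E
python3 - <<'E'
from h import *
print(O,np.degrees(P[2]),C,Sn)
for a in[(-125,0,120),(-125,0,22),(82,0,56),(-86,0,36)]:print(a,r2w(*a).round(1))
# tall stuff
for n in('top','side'):
    d=np.load(f'pics/{n}0.npy')
    g=[]
    for v in range(4,384,12):
        g.append(' '.join('%4d'%(atd(n,u,v,d[v,u])[2] if d[v,u]>0 else -99) for u in range(4,512,20)))
    if n=='top':print('\n'.join(g))
for u,v in((220,340),(470,240),(455,365),(505,350),(430,140),(20,200)):print(u,v,atd('top',u,v,np.load('pics/top0.npy')[v,u]).round())
for a in[(82,-47,50),(65,47,38),(-70,47,14),(-145,47,22),(104,0,68)]:print(a,np.round(proj('top',r2w(*a))),np.round(proj('side',r2w(*a))))
E
```

```text
[477.84603922 254.45731995] -78.44588752147634 0.2002933263509301 -0.9797359763830661
(-125, 0, 120) [452.8 376.9 120. ]
(-125, 0, 22) [452.8 376.9  22. ]
(82, 0, 56) [494.3 174.1  56. ]
(-86, 0, 36) [460.6 338.7  36. ]
-908 -897 -898 -896 -897 -897 -896 -901 -901 -898 -902 -896 -900 -903 -903 -903 -905 -895 -904 -900 -893 -900 -895 -911 -897 -893
-902 -652 -892 -892 -905 -901 -899 -896 -901 -902 -901 -896 -891 -892 -901 -893 -895 -901 -892 -907 -899 -899 -893 -896 -904 -902
-681 -907 -890 -898 -906 -899 -898 -892 -899 -897 -889 -900 -907 -891 -894 -899 -896 -893 -895 -894 -902 -888 -898 -904 -894 -897
-889 -908 -811  -99 -895 -904 -900 -892 -909 -901 -894 -898 -902 -898 -903 -891 -890 -902 -895 -896 -900 -898 -899 -904 -892 -894
-902 -897 -899 -894 -895 -895 -898 -899 -909 -890 -897 -899 -899 -902 -897 -892 -905 -898 -900 -895 -906 -897 -897 -891 -894 -900
  -7 -894 -893 -899 -896 -895 -900 -898 -898 -897 -900 -899 -898 -894 -896 -910 -894  -99 -904 -899 -902 -898 -903 -900 -898 -893
   1    2   -3   -8 -897 -906 -897 -899 -905 -909 -905 -906 -895 -900 -901 -897 -906 -896 -894 -903 
[... 2917 characters left out ...]
 0  379  399  412  425  198  192  191  205  233  272  308   -2    0   -2   -2    0    0    0   -2  329
   0   -1    0    1   -2    0  383  409  424  427  431  432  432  422  412  398  365   -1    0    1    0    9    8   12    8  341
   0    0    0    0    0   -1  385  409  424  430  432  435  428  421  411  401  365   -2    0    0    7   10   15   11   11   -1
220 340 [204. 432. 192.]
470 240 [349.  43. 221.]
455 365 [121.  -5.  12.]
505 350 [210.  72. 329.]
430 140 [574. -11.  -6.]
20 200 [461. 854.   5.]
(82, -47, 50) [359. 195.] [329. 252.]
(65, 47, 38) [337. 154.] [344. 219.]
(-70, 47, 14) [273. 171.] [295. 194.]
(-145, 47, 22) [238. 178.] [270. 176.]
(104, 0, 68) [365. 168.] [351. 238.]
```

Run:
```python
from h import *
A=[]
for n in('top','side'):
    d=np.load(f'pics/{n}0.npy');m=CM[n];R=np.array(m['R']);t=np.array(m['t'])
    for v in range(384):
        for u in range(512):
            if d[v,u]>0:
                A.append(np.r_[R.T@(ray(m,u,v)*d[v,u]-t),n=='top'])
A=np.array(A);np.save('cloud.npy',A)
for tp in(1,0):
  B=A[(A[:,3]==tp)&(A[:,2]>75)]
  # 40mm grid
  print('TOP' if tp else 'SIDE')
  xs=range(-300,800,50);ys=range(900,-500,-50)
  print('      '+' '.join('%4d'%y for y in ys))
  for x in xs:
    row=[]
    for y in ys:
      k=(abs(B[:,0]-x-25)<25)&(abs(B[:,1]-y-25)<25)
      row.append('%4d'%B[k,2].max() if k.sum()>3 else '   .')
    print('%5d '%x+' '.join(row))
```

```text
TOP
       900  850  800  750  700  650  600  550  500  450  400  350  300  250  200  150  100   50    0  -50 -100 -150 -200 -250 -300 -350 -400 -450
 -300    .    .    .    .    .    .    .    .    .    .    .    .    .    .    .    .    .    .    .    .    .    .    .    .    .    .    .    .
 -250    .    .    .    .    .    .    .    .    .    .    .    .    .    .    .    .    .    .    .    .    .    .    .    .    .    .    .    .
 -200    .    .    .    .    .    .    .    .    .    .    .    .    .    .    .    .    .    .    .    .    .    .    .    .    .    .    .    .
 -150    .    .    .    .    .    .    .    .    .    .    .    .    .    .    .    .    .    .    .    .    .    .    .    .    .    .    .    .
 -100    .    .    .    .    .    .    .    .    .    .    .    .    .    .    .    .    .    .    .    .    .    .    .    .    .    .    .    .
  -50    .    .    .    .    .    .    .    .    .    .    .    .    .    .    .    .    .    .    .    .    .    .    .    .    .    .    .    .
    0    .    .    .    .    .    .    .    .    .    .    .    .    .    
[... 4924 characters left out ...]
.    .    .    .    .    .    .    .    .    .    .    .    .    .    .    .    .    .    .    .    .    .    .    .
  600    .    .    .    .    .    .    .    .    .    .    .    .    .    .    .    .    .    .    .    .    .    .    .    .    .    .    .    .
  650    .    .    .    .    .    .    .    .    .    .    .    .    .    .    .    .    .    .    .    .    .    .    .    .    .    .    .    .
  700    .    .    .    .    .    .    .    .    .    .    .    .    .    .    .    .    .    .    .    .    .    .    .    .    .    .    .    .
  750    .    .    .    .    .    .    .    .    .    .    .    .    .    .    .    .    .    .    .    .    .    .    .    .    .    .    .    .
```

>>> send_rows(moves=[[[0.041, 0.028, 0.012], [0, 0, 3.4], 0.04], [[0.041, 0.028, 0.012], [0, 0, 3.4], 0.04], [[0.041, 0.028, 0.012], [0, 0, 3.4], 0.04], [[0.041, 0.028, 0.012], [0, 0, 3.4], 0.04], [[0.041, 0.028, 0.012], [0, 0, 3.4], 0.04], [[0.041, 0.028, 0.012], [0, 0, 3.4], 0.04], [[0.018, 0.045, 0], [0, 0, 3.4], 0.04], [[0.018, 0.045, 0], [0, 0, 3.4], 0.04]])

```text
time_s: 1.1
position: [487.9, -330.7, 302.9]
orientation: [-0.0, 0.929, -0.371, -0.0]
wrist_force: [0.9, 0.4, -0.2]
opening: 0.469
```

Run:
```python
from h import *
shot('side','s1')
o=observe();print(o['position'],o['qpos'],o['tau'])
```

```text
[ 490.84222895 -324.11214714  303.24431512] [ 0.73966934  0.30525654 -0.26051094  1.61337026  0.07938153  1.23404957
 -0.28470485] [ 26.29001677 -69.74047422  20.42054057 -49.02427912   2.6263196
  -0.15704465   0.52962776]
```

View pics/s1.png

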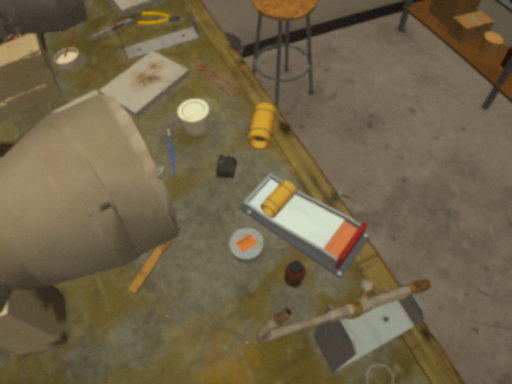

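>>> send_rows(moves=[[[0.018, 0.045, 0], [0, 0, 3.4], 0.04], [[0.018, 0.045, 0], [0, 0, 3.4], 0.04], [[0.018, 0.045, 0], [0, 0, 3.4], 0.04], [[0.018, 0.045, 0], [0, 0, 3.4], 0.04], [[0.004, 0.05, 0], [0, 0, 3.4], 0.04], [[0.004, 0.05, 0], [0, 0, 3.4], 0.04], [[0.004, 0.05, 0], [0, 0, 3.4], 0.04], [[0.004, 0.05, 0], [0, 0, 3.4], 0.04]])

```text
time_s: 2.15
position: [575.2, 49.0, 303.1]
orientation: [0.0, 0.99, -0.142, -0.0]
wrist_force: [0.2, -0.7, 0.2]
opening: 0.47
```

Run:
```python
from h import *
shot('side','s2')
o=observe();print(o['position'],o['qpos'],o['tau'])
```

```text
[574.81961404  56.46267659 303.32842454] [ 0.27062811  0.31356905 -0.52702365  1.63299632  0.1620167   1.23890979
 -0.56282105] [ 26.96947396 -69.28170919  16.6439116  -45.57567358   2.35549137
   0.59512004   0.80411   ]
```

View pics/s2.png

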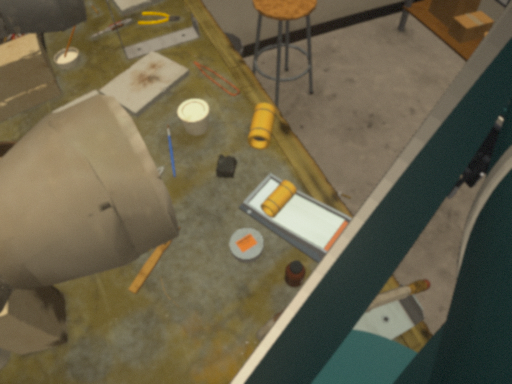

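>>> send_rows(moves=[[[-0.009, 0.05, 0], [0, 0, 3.5], 0.04], [[-0.009, 0.05, 0], [0, 0, 3.5], 0.04], [[-0.009, 0.05, 0], [0, 0, 3.5], 0.04], [[-0.009, 0.05, 0], [0, 0, 3.5], 0.04], [[-0.022, 0.03, 0], [0, 0, 3.5], 0.04], [[-0.022, 0.03, 0], [0, 0, 3.5], 0.04], [[-0.022, 0.03, 0], [0, 0, 3.5], 0.04], [[-0.022, 0.03, 0], [0, 0, 3.5], 0.04]])

```text
time_s: 3.2
position: [450.7, 368.3, 303.1]
orientation: [0.0, 0.995, 0.102, -0.0]
wrist_force: [0.9, -0.1, -0.5]
opening: 0.465
```

Run:
```python
from h import *
shot('side','s3');shot('top','t3')
o=observe();print(o['position'],o['qpos'],o['tau'],o['orientation'])
```

```text
[448.4697713  370.75165672 303.3339992 ] [-0.16557919  0.36357481 -0.74416934  1.61706469  0.25423357  1.26113285
 -0.74619708] [-7.85474684e-01 -7.02361822e+01 -1.12245896e+01 -4.46236646e+01
  2.56482661e-01  5.88426366e-03 -2.44503189e-01] [-5.22414612e-04  9.94545262e-01  1.04303617e-01 -4.53039418e-04]
```

View pics/s3.png

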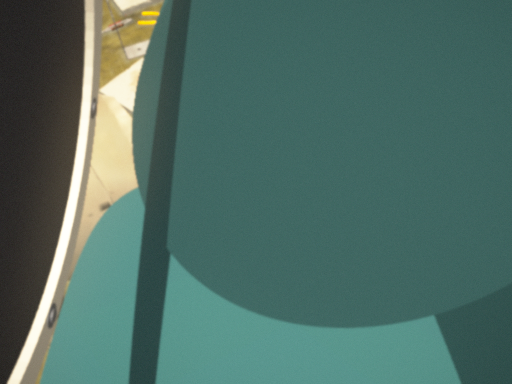

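View pics/t3.png

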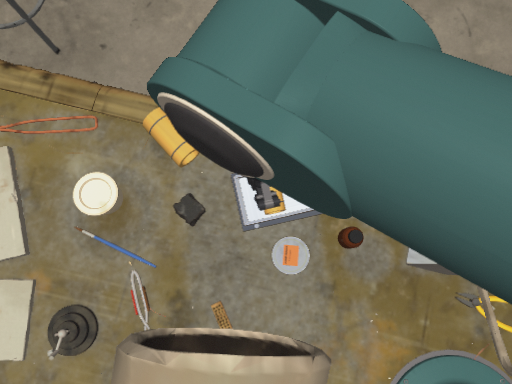

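>>> send_rows(moves=[[[0.001, 0.005, -0.02], [-4.9, -1.0, 0], 0.04], [[0, 0.006, -0.02], [-4.9, -1.0, 0], 0.04], [[0, 0, -0.03], [0, 0, -0.4], 0.04], [[0, 0, -0.03], [0, 0, 0], 0.04], [[0, 0, -0.03], [0, 0, 0], 0.04], [[0, 0, -0.03], [0, 0, 0], 0.04], [[0, 0, -0.02], [0, 0, 0], 0.04], [[0, 0, 0], [0, 0, 0], 0.04]])

```text
time_s: 4.3
position: [452.2, 378.1, 122.2]
orientation: [0.087, 0.991, 0.097, 0.008]
wrist_force: [0.0, 0.5, 0.5]
opening: 0.469
```

Run:
```python
from h import *
shot('side','s4');shot('top','t4')
o=observe();print(o['position'],w2r(o['position']),o['wrist_force'],o['orientation'])
from scipy.spatial.transform import Rotation as Ro
q=o['orientation'];M=Ro.from_quat([q[1],q[2],q[3],q[0]]).as_matrix();print(M.round(3))
crop('t4',220,130,390,245,4.6)
```

```text
[452.69209962 379.03378089 124.07293232] [-127.09020683    0.30761417  124.07293232] [0.28252771 0.28060256 0.87345585] [0.08648441 0.99148801 0.09693719 0.00866921]
[[ 0.981  0.191  0.034]
 [ 0.194 -0.966 -0.17 ]
 [ 0.     0.173 -0.985]]
```

View pics/s4.png

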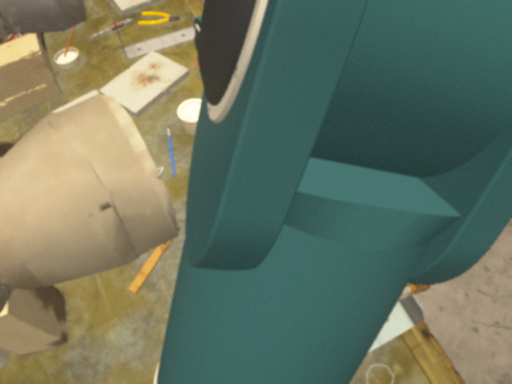

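View pics/t4_c220_130.png

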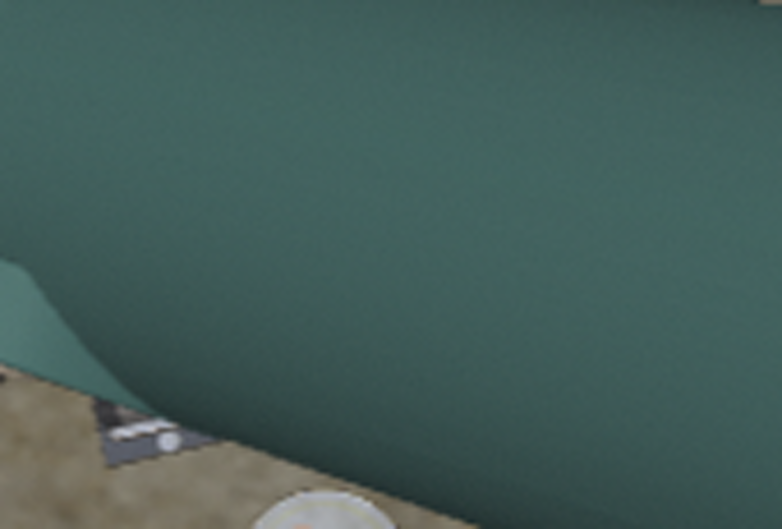

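>>> send_rows(moves=[[[0, 0, -0.022], [0, 0, 0], 0.04], [[0, 0, -0.022], [0, 0, 0], 0.04], [[0, 0, -0.022], [0, 0, 0], 0.04], [[0, 0, -0.02], [0, 0, 0], 0.04], [[0, 0, -0.01], [0, 0, 0], 0.04], [[0, 0, -0.004], [0, 0, 0], 0.04], [[0, 0, -0.003], [0, 0, 0], 0.04], [[0, 0, 0], [0, 0, 0], 0.04]])

```text
time_s: 5.4
position: [452.5, 378.8, 20.6]
orientation: [0.087, 0.991, 0.097, 0.009]
wrist_force: [-0.2, -0.1, -0.1]
opening: 0.47
```

Run:
```python
from h import *
shot('side','s5');shot('top','t5')
o=observe();print(o['position'],w2r(o['position']),o['wrist_force'],o['wrist_torque'])
```

```text
[452.52950075 378.86567644  20.67842897] [-1.26958076e+02  1.14640008e-01  2.06784290e+01] [0.78129963 0.71963649 0.36879573] [ 0.17898889 -0.00973597 -0.00217446]
```

View pics/t5.png

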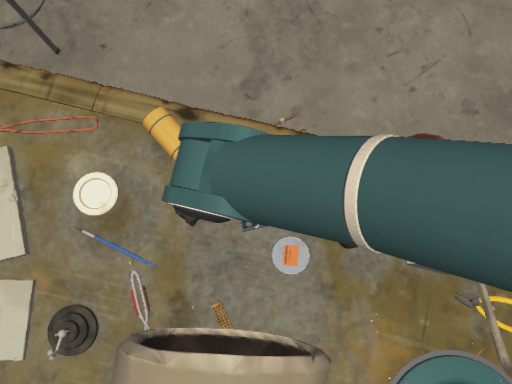

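View pics/s5.png

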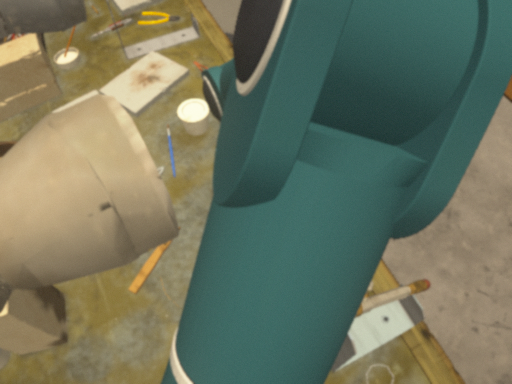

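>>> send_rows(moves=[[[0.0002, -0.001, 0], [0, 0, 0], 0.04], [[0.0002, -0.001, 0], [0, 0, 0], 0.04], [[0.0002, -0.001, 0], [0, 0, 0], 0.04], [[0.0002, -0.001, 0], [0, 0, 0], 0.04], [[0.0002, -0.001, 0], [0, 0, 0], 0.04], [[0.0002, -0.001, 0], [0, 0, 0], 0.04], [[0.0002, -0.001, 0], [0, 0, 0], 0.04], [[0.0002, -0.001, 0], [0, 0, 0], 0.04]])

```text
time_s: 6.5
position: [454.0, 370.7, 20.3]
orientation: [0.087, 0.991, 0.097, 0.008]
wrist_force: [0.6, 0.1, 0.2]
opening: 0.468
```

>>> send_rows(moves=[[[0.0002, -0.001, 0], [0, 0, 0], 0.04], [[0.0002, -0.001, 0], [0, 0, 0], 0.04], [[0.0002, -0.001, 0], [0, 0, 0], 0.04], [[0.0002, -0.001, 0], [0, 0, 0], 0.04], [[0.0002, -0.001, 0], [0, 0, 0], 0.04], [[0.0002, -0.001, 0], [0, 0, 0], 0.04], [[0.0002, -0.001, 0], [0, 0, 0], 0.04], [[0.0002, -0.001, 0], [0, 0, 0], 0.04]])

```text
time_s: 7.5
position: [455.6, 362.6, 20.2]
orientation: [0.087, 0.991, 0.097, 0.008]
wrist_force: [-1.2, -0.4, 0.5]
opening: 0.467
```

Run:
```python
from h import *
o=observe();print(o['time_s'],o['position'],w2r(o['position']),o['wrist_force'],o['wrist_torque'])
```

```text
7.5 [455.55620337 362.63770508  20.22391016] [-110.45272062   -0.1703449    20.22391016] [-1.16075658 -0.44616612  0.49549108] [ 0.20086363  0.02233951 -0.01282674]
```

>>> send_rows(moves=[[[0.0003, -0.0015, 0], [0, 0, 0], 0.04], [[0.0003, -0.0015, 0], [0, 0, 0], 0.04], [[0.0003, -0.0015, 0], [0, 0, 0], 0.04], [[0.0003, -0.0015, 0], [0, 0, 0], 0.04], [[0.0003, -0.0015, 0], [0, 0, 0], 0.04], [[0.0003, -0.0015, 0.0003], [0, 0, 0], 0.04], [[0.0003, -0.0015, 0.0003], [0, 0, 0], 0.04], [[0.0003, -0.0015, 0.0003], [0, 0, 0], 0.04]])

```text
time_s: 8.5
position: [458.0, 350.7, 21.2]
orientation: [0.087, 0.991, 0.097, 0.008]
wrist_force: [-0.2, 0.2, 1.4]
opening: 0.468
```

>>> send_rows(moves=[[[0.0004, -0.0018, 0.0003], [0, 0, 0], 0.04], [[0.0004, -0.0018, 0.0003], [0, 0, 0], 0.04], [[0.0004, -0.0018, 0.0003], [0, 0, 0], 0.04], [[0.0004, -0.0018, 0.0003], [0, 0, 0], 0.04], [[0.0004, -0.0018, 0.0003], [0, 0, 0], 0.04], [[0.0004, -0.0018, 0.0003], [0, 0, 0], 0.04], [[0.0004, -0.0018, 0.0003], [0, 0, 0], 0.04], [[0.0004, -0.0018, 0.0003], [0, 0, 0], 0.04]])

```text
time_s: 9.5
position: [461.2, 336.2, 23.6]
orientation: [0.087, 0.991, 0.097, 0.008]
wrist_force: [-0.5, 0.2, 0.4]
opening: 0.469
```

>>> send_rows(moves=[[[0.0004, -0.0018, 0.0003], [0, 0, 0], 0.04], [[0.0004, -0.0018, 0.0003], [0, 0, 0], 0.04], [[0.0004, -0.0018, 0.0003], [0, 0, 0], 0.04], [[0.0004, -0.0018, 0.0003], [0, 0, 0], 0.04], [[0.0004, -0.0018, 0.0003], [0, 0, 0], 0.04], [[0.0004, -0.0018, 0.0003], [0, 0, 0], 0.04], [[0.0004, -0.0018, 0.0003], [0, 0, 0], 0.04], [[0.0004, -0.0018, 0.0003], [0, 0, 0], 0.04]])

```text
time_s: 10.5
position: [464.4, 321.8, 26.0]
orientation: [0.087, 0.991, 0.097, 0.008]
wrist_force: [-0.2, 0.7, -0.1]
opening: 0.47
```

Run:
```python
from h import *
shot('side','s6');shot('top','t6')
o=observe();print(o['time_s'],o['position'],w2r(o['position']),o['wrist_force'],o['wrist_torque'])
```

```text
10.6 [464.45169431 321.60267254  25.95870045] [-68.46751548   0.32584443  25.95870045] [ 0.00708664 -0.36133389 -0.23511804] [0.21944521 0.04085846 0.01861502]
```

View pics/t6.png

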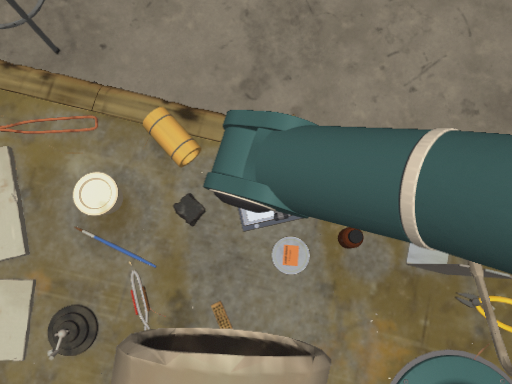

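View pics/s6.png

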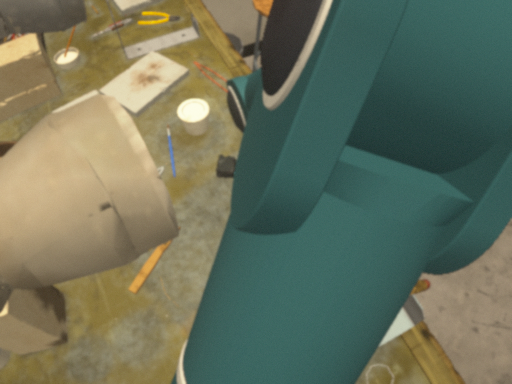

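Run:
```python
from h import *
crop('t6',225,180,325,240,8)
```

```text
(no output)
```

View pics/t6_c225_180.png

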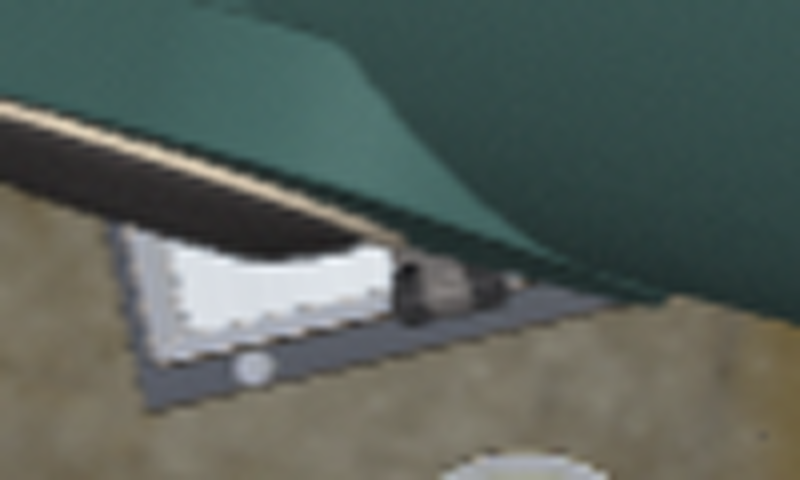

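>>> send_rows(moves=[[[0.0004, -0.002, 0.00036], [0, 0, 0], 0.04], [[0.0004, -0.002, 0.00036], [0, 0, 0], 0.04], [[0.0004, -0.002, 0.00036], [0, 0, 0], 0.04], [[0.0004, -0.002, 0.00036], [0, 0, 0], 0.04], [[0.0004, -0.002, 0.00036], [0, 0, 0], 0.04], [[0.0004, -0.002, 0.00036], [0, 0, 0], 0.04], [[0.0004, -0.002, 0.00036], [0, 0, 0], 0.04], [[0.0004, -0.002, 0.00036], [0, 0, 0], 0.04]])

```text
time_s: 11.6
position: [467.6, 305.8, 28.9]
orientation: [0.087, 0.991, 0.097, 0.008]
wrist_force: [0.1, 0.5, -0.7]
opening: 0.468
```

>>> send_rows(moves=[[[0.0004, -0.002, 0.00036], [0, 0, 0], 0.04], [[0.0004, -0.002, 0.00036], [0, 0, 0], 0.04], [[0.0004, -0.002, 0.00036], [0, 0, 0], 0.04], [[0.0004, -0.002, 0.00036], [0, 0, 0], 0.04], [[0.0004, -0.002, 0.00036], [0, 0, 0], 0.04], [[0.0004, -0.002, 0.00036], [0, 0, 0], 0.04], [[0.0004, -0.002, 0.00036], [0, 0, 0], 0.04], [[0.0004, -0.002, 0.00036], [0, 0, 0], 0.04]])

```text
time_s: 12.6
position: [470.8, 289.8, 31.8]
orientation: [0.087, 0.991, 0.097, 0.008]
wrist_force: [0.6, 0.6, 0.9]
opening: 0.469
```

>>> send_rows(moves=[[[0.0004, -0.002, 0.00036], [0, 0, 0], 0.04], [[0.0004, -0.002, 0.00036], [0, 0, 0], 0.04], [[0.0004, -0.002, 0.00036], [0, 0, 0], 0.04], [[0.0004, -0.002, 0.00036], [0, 0, 0], 0.04], [[0.0004, -0.002, 0.00036], [0, 0, 0], 0.04], [[0.0004, -0.002, 0.00036], [0, 0, 0], 0.04], [[0.0004, -0.002, 0.00036], [0, 0, 0], 0.04], [[0.0004, -0.002, 0.00036], [0, 0, 0], 0.04]])

```text
time_s: 13.6
position: [474.0, 273.8, 34.6]
orientation: [0.087, 0.991, 0.097, 0.008]
wrist_force: [-0.0, 1.2, 0.0]
opening: 0.463
```

Run:
```python
from h import *
shot('side','s7');shot('top','t7')
o=observe();print(o['time_s'],o['position'],w2r(o['position']),o['wrist_force'],o['wrist_torque'])
crop('t7',225,140,385,260,5)
```

```text
13.7 [474.06331322 273.62106008  34.63344794] [-19.53306043   0.1322965   34.63344794] [-0.32699528  0.31643121 -1.27664098] [ 0.24021235  0.07875398 -0.02584414]
```

View pics/t7_c225_140.png

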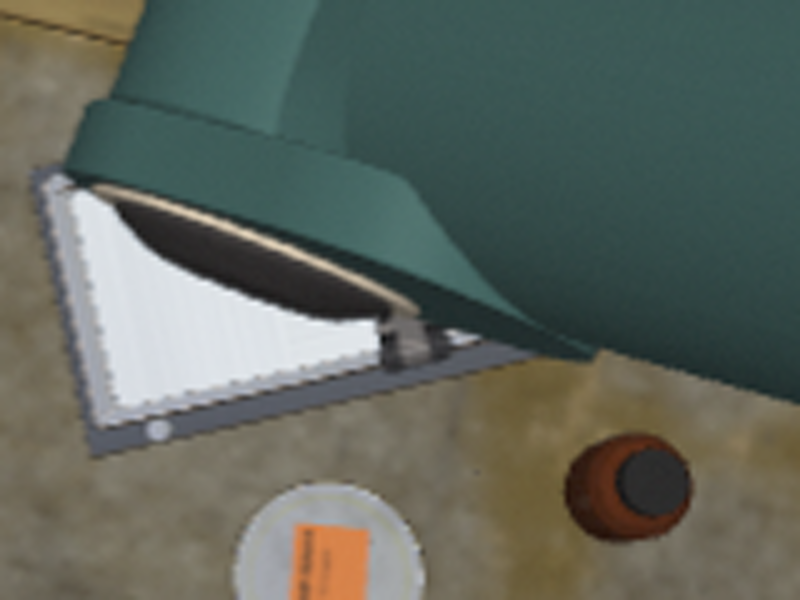

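View pics/s7.png

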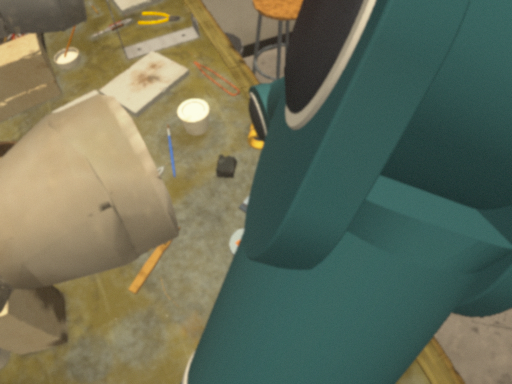

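>>> send_rows(moves=[[[0.0004, -0.002, 0.00036], [0, 0, 0], 0.04], [[0.0004, -0.002, 0.00036], [0, 0, 0], 0.04], [[0.0004, -0.002, 0.00036], [0, 0, 0], 0.04], [[0.0004, -0.002, 0.00036], [0, 0, 0], 0.04], [[0.0004, -0.002, 0.00036], [0, 0, 0], 0.04], [[0.0004, -0.002, 0.00036], [0, 0, 0], 0.04], [[0.0004, -0.002, 0.00036], [0, 0, 0], 0.04], [[0.0004, -0.002, 0.00036], [0, 0, 0], 0.04]])

```text
time_s: 14.7
position: [477.2, 257.8, 37.5]
orientation: [0.087, 0.991, 0.097, 0.008]
wrist_force: [0.1, 0.4, 0.5]
opening: 0.468
```

>>> send_rows(moves=[[[0.0004, -0.002, 0.00036], [0, 0, 0], 0.04], [[0.0004, -0.002, 0.00036], [0, 0, 0], 0.04], [[0.0004, -0.002, 0.00036], [0, 0, 0], 0.04], [[0.0004, -0.002, 0.00036], [0, 0, 0], 0.04], [[0.0004, -0.002, 0.00036], [0, 0, 0], 0.04], [[0.0004, -0.002, 0.00036], [0, 0, 0], 0.04], [[0.0004, -0.002, 0.00036], [0, 0, 0], 0.04], [[0.0004, -0.002, 0.00036], [0, 0, 0], 0.04]])

```text
time_s: 15.7
position: [480.4, 241.8, 40.4]
orientation: [0.087, 0.991, 0.097, 0.008]
wrist_force: [-0.1, 0.4, 0.1]
opening: 0.467
```

>>> send_rows(moves=[[[0.0003, -0.0015, 0.00027], [0, 0, 0], 0.04], [[0.0003, -0.0015, 0.00027], [0, 0, 0], 0.04], [[0.0003, -0.0015, 0.00027], [0, 0, 0], 0.04], [[0.0003, -0.0015, 0.00027], [0, 0, 0], 0.04], [[0.0003, -0.0015, 0.00027], [0, 0, 0], 0.04], [[0.0003, -0.0015, 0.00027], [0, 0, 0], 0.04], [[0.0003, -0.0015, 0.00027], [0, 0, 0], 0.04], [[0.0003, -0.0015, 0.00027], [0, 0, 0], 0.04]])

```text
time_s: 16.7
position: [482.8, 229.8, 42.6]
orientation: [0.087, 0.991, 0.097, 0.008]
wrist_force: [0.7, 0.7, -0.3]
opening: 0.467
```

Run:
```python
from h import *
o=observe();print(o['time_s'],o['position'],w2r(o['position']),o['wrist_force'],o['wrist_torque'])
```

```text
16.7 [482.7747235  229.79201468  42.55255434] [25.1526695  -0.11148673 42.55255434] [ 0.68174699  0.68065288 -0.34469857] [ 0.35052096  0.05524009 -0.02999333]
```

>>> send_rows(moves=[[[0.0003, -0.0015, 0.0002], [0, 0, 0], 0.04], [[0.0003, -0.0015, 0.0002], [0, 0, 0], 0.04], [[0.0003, -0.0015, 0.0002], [0, 0, 0], 0.04], [[0.0003, -0.0015, 0.0002], [0, 0, 0], 0.04], [[0.0003, -0.0015, 0], [0, 0, 0], 0.04], [[0.0003, -0.0015, 0], [0, 0, 0], 0.04], [[0.0003, -0.0015, 0], [0, 0, 0], 0.04], [[0.0003, -0.0015, 0], [0, 0, 0], 0.04]])

```text
time_s: 17.7
position: [485.2, 217.7, 43.3]
orientation: [0.087, 0.991, 0.097, 0.008]
wrist_force: [-0.4, 0.5, 0.3]
opening: 0.464
```

>>> send_rows(moves=[[[0.0003, -0.0015, 0], [0, 0, 0], 0.04], [[0.0003, -0.0015, 0], [0, 0, 0], 0.04], [[0.0003, -0.0015, 0], [0, 0, 0], 0.04], [[0.0003, -0.0015, 0], [0, 0, 0], 0.04], [[0.0002, -0.001, 0], [0, 0, 0], 0.04], [[0.0002, -0.001, 0], [0, 0, 0], 0.04], [[0.0002, -0.001, 0], [0, 0, 0], 0.04], [[0.0002, -0.001, 0], [0, 0, 0], 0.04]])

```text
time_s: 18.7
position: [487.2, 207.9, 43.3]
orientation: [0.087, 0.991, 0.097, 0.008]
wrist_force: [0.6, 0.3, 0.3]
opening: 0.466
```

Run:
```python
from h import *
shot('side','s8');shot('top','t8')
o=observe();print(o['time_s'],o['position'],w2r(o['position']),o['wrist_force'],o['wrist_torque'])
crop('t8',225,140,385,260,5)
```

```text
18.8 [487.19675269 207.79322299  43.3224202 ] [47.59138009 -0.18527681 43.3224202 ] [ 0.29289032 -0.76703648  0.14173986] [ 0.1829491  -0.02652218  0.03994683]
```

View pics/t8_c225_140.png

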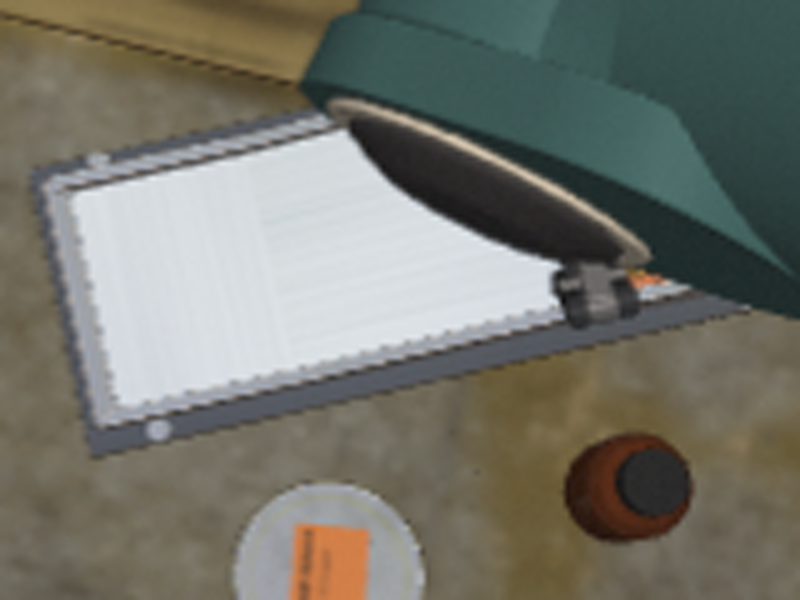

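View pics/s8.png

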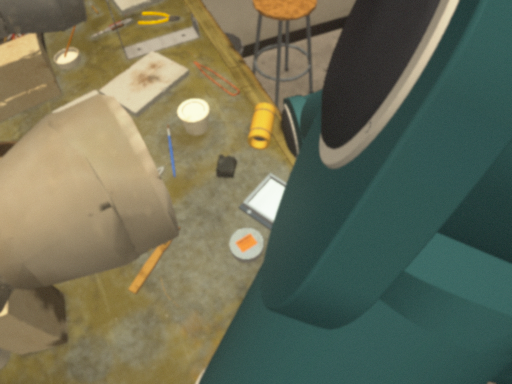

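>>> send_rows(moves=[[[0.0002, -0.001, 0], [0, 0, 0], 0.04], [[0.0002, -0.001, 0], [0, 0, 0], 0.04], [[0.0002, -0.001, 0], [0, 0, 0], 0.04], [[0.0002, -0.001, 0], [0, 0, 0], 0.04]])

```text
time_s: 19.3
position: [488.0, 203.9, 43.3]
orientation: [0.087, 0.991, 0.097, 0.008]
wrist_force: [-1.5, 0.7, 0.4]
opening: 0.468
```

Run:
```python
from h import *
o=observe();print(o['time_s'],w2r(o['position']),o['wrist_force'],o['wrist_torque'])
```

```text
19.3 [51.60373164 -0.22748774 43.31173878] [-1.48376846  0.74808823  0.44890101] [0.45190195 0.06868493 0.06212078]
```

>>> send_rows(moves=[[[0.0002, -0.0008, 0], [0, 0, 0], 0.04], [[0.0002, -0.0008, 0], [0, 0, 0], 0.04]])

```text
time_s: 19.55
position: [488.1, 203.6, 43.4]
orientation: [0.086, 0.991, 0.098, 0.009]
wrist_force: [-2.8, 10.0, -0.4]
opening: 0.47
```

Run:
```python
from h import *
o=observe();print(o['time_s'],w2r(o['position']),o['wrist_force'],o['wrist_torque'])
```

```text
19.55 [51.83229742 -0.16860066 43.36307896] [-2.82763543  9.95285417 -0.39269123] [ 2.32068119  0.72110808 -0.01818374]
```

Firm contact of 10 N at tool x = 51.8, against 51.3 predicted for home. Backing straight off, then up and away.

>>> send_rows(moves=[[[-0.0002, 0.001, 0], [0, 0, 0], 0.04], [[-0.0002, 0.001, 0], [0, 0, 0], 0.04], [[-0.0006, 0.003, 0], [0, 0, 0], 0.04], [[-0.001, 0.005, 0], [0, 0, 0], 0.04], [[-0.002, 0.01, 0], [0, 0, 0], 0.04], [[-0.003, 0.015, 0.002], [0, 0, 0], 0.04], [[-0.003, 0.015, 0.01], [0, 0, 0], 0.04], [[0, 0.005, 0.025], [0, 0, 0], 0.04]])

```text
time_s: 20.55
position: [477.3, 259.2, 80.7]
orientation: [0.087, 0.991, 0.098, 0.008]
wrist_force: [0.5, -0.4, 0.3]
opening: 0.468
```

>>> send_rows(moves=[[[0, 0, 0.035], [0, 0, 0], 0.04], [[0, 0, 0.04], [0, 0, 0], 0.04], [[0, 0.01, 0.045], [0, 0, 0], 0.04], [[-0.01, 0.04, 0.04], [0, 0, 0], 0.04], [[-0.01, 0.05, 0.02], [0, 0, 0], 0.04], [[-0.01, 0.05, 0], [0, 0, 0], 0.04], [[-0.01, 0.045, 0], [0, 0, 0], 0.04], [[0, 0, 0], [0, 0, 0], 0.04]])

```text
time_s: 21.55
position: [435.2, 456.4, 260.6]
orientation: [0.086, 0.991, 0.1, 0.008]
wrist_force: [-0.3, -0.8, -0.6]
opening: 0.469
```

Run:
```python
from h import *
shot('side','s9');shot('top','t9')
o=observe();print(o['time_s'],o['position'],o['wrist_force'])
```

```text
21.65 [437.59318903 453.02544897 260.61419912] [-0.61016125 -0.58773422 -0.6496037 ]
```

View pics/t9.png

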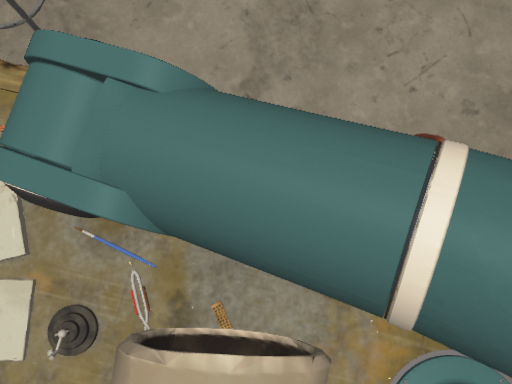

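View pics/s9.png

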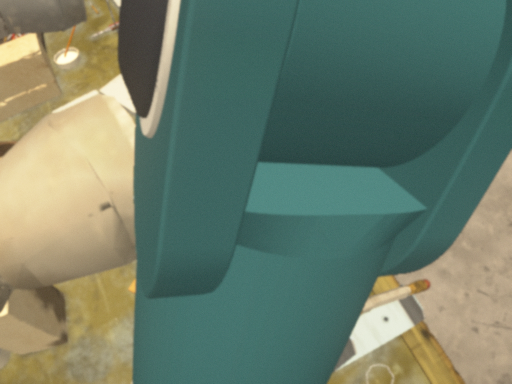

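>>> send_rows(moves=[[[0.02, -0.04, 0.015], [4.9, 1.0, 0], 0.04], [[0.022, -0.04, 0.015], [4.9, 1.0, 0], 0.04], [[0.022, -0.04, 0.01], [0, 0, -3.5], 0.04], [[0.022, -0.04, 0], [0, 0, -3.5], 0.04], [[0.015, -0.05, 0], [0, 0, -3.5], 0.04], [[0.009, -0.05, 0], [0, 0, -3.5], 0.04], [[0.009, -0.05, 0], [0, 0, -3.5], 0.04], [[0.009, -0.05, 0], [0, 0, -3.5], 0.04]])

```text
time_s: 22.65
position: [566.2, 89.6, 301.0]
orientation: [0.0, 0.996, -0.087, -0.0]
wrist_force: [0.8, 0.4, -0.7]
opening: 0.466
```

>>> send_rows(moves=[[[0.005, -0.05, 0], [0, 0, -3.5], 0.04], [[-0.004, -0.05, 0], [0, 0, -3.5], 0.04], [[-0.004, -0.05, 0], [0, 0, -3.5], 0.04], [[-0.004, -0.05, 0], [0, 0, -3.5], 0.04], [[-0.018, -0.045, 0], [0, 0, -3.5], 0.04], [[-0.018, -0.045, 0], [0, 0, -3.5], 0.04], [[-0.018, -0.045, 0], [0, 0, -3.5], 0.04], [[-0.018, -0.045, 0], [0, 0, -3.5], 0.04]])

```text
time_s: 23.65
position: [485.7, -289.6, 301.0]
orientation: [0.0, 0.945, -0.326, -0.0]
wrist_force: [0.7, 0.5, -0.5]
opening: 0.47
```

>>> send_rows(moves=[[[-0.018, -0.045, 0], [0, 0, -3.5], 0.04], [[-0.018, -0.045, 0], [0, 0, -3.5], 0.04], [[-0.018, -0.045, 0], [0, 0, -3.5], 0.04], [[0, 0, 0], [0, 0, 0], 0.04]])

```text
time_s: 24.15
position: [430.0, -426.6, 300.4]
orientation: [0.0, 0.911, -0.413, -0.001]
wrist_force: [0.5, 1.6, -0.3]
opening: 0.468
```

Run:
```python
from h import *
shot('side','s10');shot('top','t10')
o=observe();print(o['time_s'],o['position'],o['wrist_force'])
crop('t10',220,130,390,245,4.6)
crop('s10',230,160,380,280,5)
for tag,n in(('t10','top'),):
    d=np.load('pics/t10.npy');q=[]
    for v in range(140,215):
        for u in range(320,385):
            X=atd(n,u,v,d[v,u]);r=w2r(X)
            if 40<r[2]<90 and 50<r[0]<102 and abs(r[1])<45:q.append(r)
    q=np.array(q)
    for y in(-30,0,30):
        for x in range(58,106,4):
            k=(abs(q[:,0]-x)<2)&(abs(q[:,1]-y)<12)
            if k.any():print(y,x,np.median(q[k,2]).round(1))
    print(q.min(0),q.max(0))
```

```text
24.25 [ 432.64106358 -422.92614142  300.65109312] [ 0.63007028 -0.75281341 -0.66743588]
-30 58 40.1
-30 62 61.0
-30 66 68.5
-30 70 72.4
-30 74 75.6
-30 78 75.9
-30 82 76.9
-30 86 77.0
-30 90 76.1
-30 94 73.6
-30 98 71.6
-30 102 69.4
0 62 60.1
0 66 68.9
0 70 72.4
0 74 75.9
0 78 76.7
0 82 77.3
0 86 76.9
0 90 75.6
0 94 74.3
0 98 71.0
0 102 68.3
30 62 60.3
30 66 68.4
30 70 72.5
30 74 75.5
30 78 76.8
30 82 77.4
30 86 77.1
30 90 76.5
30 94 74.3
30 98 71.3
30 102 66.4
[ 58.37763772 -42.5818465   40.05800723] [101.88934889  41.10837171  80.97982426]
```

View pics/t10_c220_130.png

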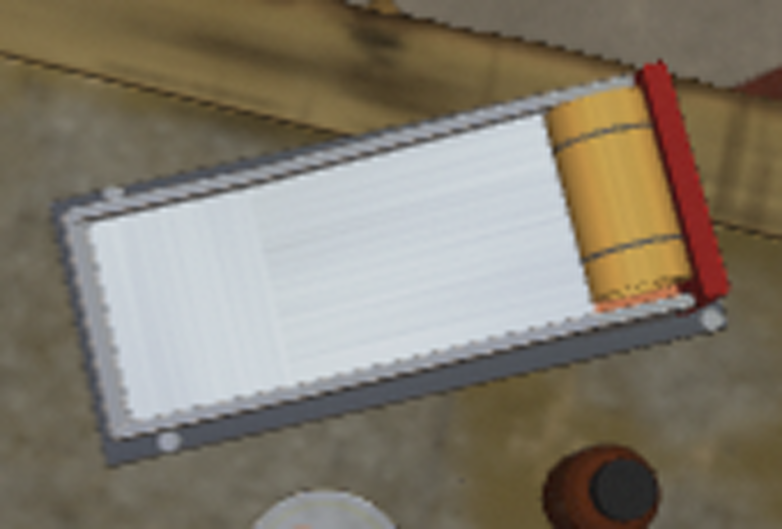

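View pics/s10.png

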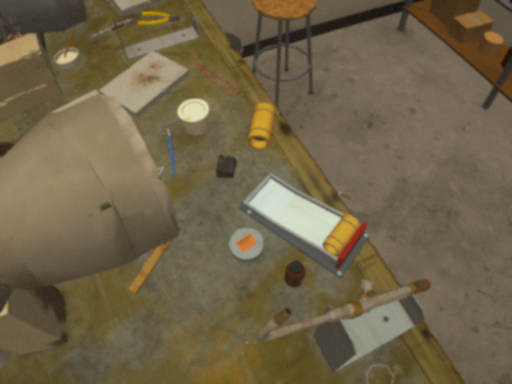

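View pics/t10.png

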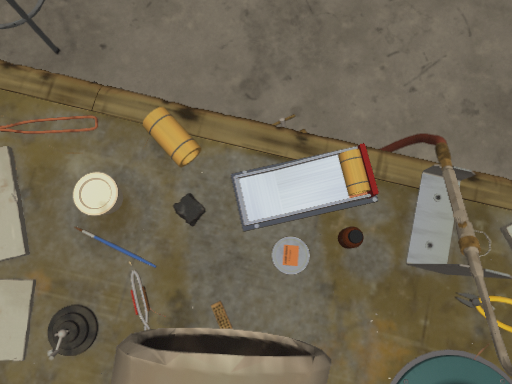

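The sleeve lies in the cradle against the red stop (top view around (355,173)). Its crown is at ramp x ≈ 82–84 and z ≈ 77, square to the ramp. The bottle, tin and charcoal are where they were.

```bash
python3 -c "
from bench import sign_off
print(sign_off())"
```

```text
the job is handed in; nothing more can be done
None
```

I pushed the smaller brass sleeve up the ramp, over the crest and home against the red stop, and handed the job in at about 24 s. I used fingers spread 40 mm and tilted 10° so they pushed just below the sleeve's axis, at 8–16 mm/s. The last push met about 10 N at the stop. I then backed off and took the hand well clear.

**Last checks:**
- **Sleeve:** the top-view depth puts its crown at ramp x about 82–84 mm and z about 77 mm. The home seat is at x 82 mm with the crown at z 78 mm. It lies square to the ramp in the copper cradle.
- **Bottle, tin and charcoal:** they look unmoved in the before and after pictures.
- **Hand:** it is touching nothing; wrist force is at its noise level of about 1 N.

**Not seen directly:** the arm hid the sleeve from both cameras for most of the push. That it stayed with the fingers is inferred from the empty slope behind the hand, the wrist torque and the contact at the expected place.

One script failed early with a `camera_model` error from calling it too often. I read the calibration once from then on, and nothing else was affected.

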